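# Weigh a dried moisture tin under the balance's sliding roof

## Task

Put the lidded moisture tin on the balance for weighing: slide the balance's handle-less roof panel right back by pressing down on its ribbed pad and dragging it, set the tin gently and upright on the middle of the pan and let go, then slide the roof fully shut again the same way, so that no draught reaches the pan. Press only as hard as the panel needs to follow, since it is thin and cracks under more than 25 N; do not push the pan down hard; and leave the open tin and the other things on the bench where they are.

Things in the scene. Friction and masses are not known exactly. Their poses are not given: they have to be found in the camera images.
- balance: White analytical balance fixed on the bench, 354 x 184 x 156 mm. Origin on the bench under the pan's centre; its x points to its back, y left, z up. In mm: console x -128..-58, 44 high; glazed chamber x -58..102, inside y -74..74, 8 thick walls, under the sliding roof; behind it a closed housing x 102..226, 156 high, with a slot that takes the roof panel.
- roof (a joint): How far the roof panel is open (m): 0 shut, front edge at the chamber's front (x = -58 mm of the balance); 0.112 fully open, at its stop. It grows to the balance's back (+x). It stays where left; the dry guides resist with about 4 N plus 6 N per m/s, so it follows if pressed with 9 N or more. Fully open it frees x -58..54 mm of the chamber, and only its front 48 mm still show.
- roof_pad (a point): Middle of the ribbed pad on the roof panel's top, 24 mm behind its front edge, about 140 mm above the bench; travels with it. Thin plain grey plate, 148 mm wide, rigid, nothing to grip; side rails stand 2 mm above it; ribs (30 mm in x, 70 mm in y) hardly stand out. Its guides rise a few mm towards the back: a level stroke ends with far more pressure, or none.
- pan: Round steel weighing pan, 90 mm across, in the chamber. Origin at the centre of its upper face, about 65 mm above the bench and 75 mm below the roof, midway along the opening that the open roof leaves. It rides on the load-cell spring (about 2 N per mm, 5 mm down to the overload stop).
- dry_tin: The tin to weigh: round aluminium moisture tin with a slip lid (flat closed top), 42 mm high, lid 64 mm across (upper 13 mm), wall below it 62 mm across, 0.1 to 0.17 kg. Origin at the centre of its underside.
- open_tin: Bystander: a slightly smaller round aluminium tin without a lid, soil showing in it, 59 mm across, 36 mm high. Origin at the centre of its underside.
- timer: Bystander: white bench timer with three buttons, 62 x 62 x 21 mm, lying on the bench. Origin at the centre of its underside.
- bottle: Bystander: amber bottle with a white cap, 47 mm across, 87 mm high. Origin at the centre of its underside.
- beaker: Bystander: small glass beaker, 54 mm across, 68 mm high. Origin at the centre of its underside.

How it is judged:
On the way, in this order (a step that is already met when the one before it is completed fails the run):
1. the roof panel has been slid open, at least 95 mm (value of joint roof above 0.095 m), for 0.2 s.
2. the lidded tin stands upright on the middle of the pan, within 12 mm, and has been let go, the roof still open (horizontal distance between dry_tin and pan below 0.012 m and z of dry_tin in the frame of pan between -0.004 and 0.004 m and angle between dry_tin's own z axis and vertical below 0.06 rad and contact force between dry_tin and pan above 0.4 N and contact force between the fingers and dry_tin below 0.05 N and value of joint roof above 0.08 m), for 0.2 s.
At the end, for the whole second after the job is handed in: The roof panel is shut to within 3 mm and at rest, and the lidded tin stands at rest and upright (within 0.06 rad) on the pan, its centre within 12 mm of the pan's (value of joint roof below 0.003 m and horizontal distance between dry_tin and pan below 0.012 m and z of dry_tin in the frame of pan between -0.004 and 0.004 m and angle between dry_tin's own z axis and vertical below 0.06 rad and contact force between dry_tin and pan above 0.4 N and linear speed of dry_tin below 0.01 m/s and velocity of joint roof below 0.005 m/s); the robot touches nothing.
It fails at once if the roof panel is loaded with more than 25 N (contact force between anything else and roof above 25 N).
It fails at once if the pan is pushed down with more than 12 N (past its overload stop) (contact force between anything else and pan above 12 N).
It fails at once if the lidded tin is tipped by more than 0.5 rad (angle between dry_tin's own z axis and vertical above 0.5 rad).
It fails at once if the open tin is moved by more than 20 mm (distance of open_tin from where it was at the start of the episode above 0.02 m).
It fails at once if the timer, the bottle or the beaker is moved by more than 20 mm (distance of any of timer, bottle, beaker from where it was at the start of the episode above 0.02 m).
It also fails if it takes over 70 s, if anything falls off the work surface, if the arm or the gripper's body presses on something with over 40 N, if the wrist force passes 120 N, or if a joint passes its speed limit or range.

## Robot

A 7-joint arm with a two-finger parallel gripper is mounted at the origin on a cart in front of the work surface, level with it; the furniture and walls round the work are solid. World frame = base frame: x ahead of the robot, y to its left, z up, the work surface at z = 0. Lengths are in m, angles in rad, forces in N, time in s.
With the tool pointing down it reaches from about 0.425 to 0.825 m from the base axis. Payload 3.6 kg.
Tool frame: the origin (TCP) lies where the fingers leave the gripper's body, on its centre line; the fingertips stand 84 mm ahead of it and the grasp point (between the pads) lies 65 mm ahead of it (r.tip_extent is the distance from the TCP to the fingertips, in m); z points along the fingers, y is the line along which they close (so a half turn about z gives the same grasp; the last joint's range is limited). The gripper opens to 93 mm and grips with 3 to 60 N. Pads are 15 mm wide; open, the fingers measure 128 mm over their backs; the gripper's body (75 mm by 188 mm) begins 65 mm behind the grasp point.
Start: joints at [-0.026, 0.615, -0.013, 1.423, 0.008, 1.103, -0.04], TCP at [0.65, 0, 0.303] pointing down, gripper open.
Joint ranges: [-3.12, 3.12], [-0.3, 2.06], [-1.34, 1.32], [0.26, 2.42], [-1.36, 4.5], [0.01, 1.98], [-2.84, 2.84]. Speed limits (rad/s): [2.79, 2.79, 3.14, 3.14, 3.14, 3.14, 3.14].

## Interface

Orientations are given as [roll, pitch, yaw] about the fixed x, y, z axes, in that order (R = Rz(yaw) Ry(pitch) Rx(roll)).
In Python, from bench import r gives the robot as it stands. Calls block until the motion is done:
- r.move_pose(position, orientation): joint-space move of the TCP to a pose.
- r.move_linear(position, ori=None, feed=0.15, max_force=None): straight line of the TCP; ori=None keeps the orientation; feed is the mean speed in m/s. With max_force (N) it stops when the force on the tool has changed by that much, and returns True; else False.
- r.goto_joints(angles): joint-space move.
- r.move_gripper(opening): finger opening in m; the grip force is fixed at half the most; returns when the fingers have stopped.
- r.dwell(seconds).
- r.inverse_kinematics(position, orientation): joint angles nearest the present ones, or None.
- r.get_obs(): the state.
- r.get_image(name): name is "scene" or "side" or "wrist"; returns a dict with "img" (400x640x3 uint8, blue, green, red), "K" (3x3 intrinsics, pixels), "k1" (the pictures are not rectified: a ray, as slopes to the right and down, at radius r is drawn at 1 + k1 r^2 times it, then the intrinsics apply), "R" (3x3) and "t" (3): a world point X has camera coordinates R X + t. Camera axes: x right, y down, z forward; pixel columns grow to the right and rows downward; lengths in m; the calibration is good to about 2 mm. A picture is of the moment at which its call begins. There is no depth.
A pose or a line that the arm cannot do raises r.MotionError and nothing moves.
- r.sign_off(): hands the job in; it is judged then, once.
The state is a dict: "time_s": time; "joint_positions": joint angles; "joint_vel": joint speeds; "effort": joint torques, N m; "position": TCP position; "ee_rot": TCP orientation; "wrist_force": force on the tool from outside, world axes, zero at the start; "ft_torque": the same for the moment, N m; "gripper_width": finger opening in m; "grasp_force": force on a finger pad.
Only numpy, scipy, OpenCV 4.12 (cv2) and the standard library are available. Lean on these libraries where they do the work, as an engineer would, in place of code of your own. Each camera call takes 0.05 s, during which the arm holds its last target. There are 200 camera calls.

## Working session

There is one attempt and no reset: what is moved stays moved. The work goes in short steps, each a Python script; the robot and the scene stay as the last script left them, time stands still between calls to the robot, and variables do not carry over. Pictures are saved under pics/ and viewed, at most 10 in all, crops included, and the job is handed in when it is done.

```bash
ls; mkdir -p pics; cat > h.py <<'E'
import numpy as np, cv2
from bench import r
def snap(name, f):
    d=r.get_image(name); cv2.imwrite(f"pics/{f}.png",d["img"]); np.savez(f"pics/{f}.npz",**{k:d[k] for k in("K","k1","R","t")}); return d
def load(f):
    d=dict(np.load(f"pics/{f}.npz")); d["img"]=cv2.imread(f"pics/{f}.png"); return d
def ray(d,uv):
    k=np.array([float(d["k1"]),0,0,0,0])
    p=cv2.undistortPoints(np.array([[uv]],float),np.array(d["K"]),k)[0,0]
    R=np.array(d["R"]); return -R.T@np.array(d["t"]), R.T@np.array([p[0],p[1],1])
def onz(d,uv,z):
    o,v=ray(d,uv); return o+v*(z-o[2])/v[2]
def proj(d,X):
    return cv2.projectPoints(np.array(X,float).reshape(-1,1,3),cv2.Rodrigues(np.array(d["R"]))[0],np.array(d["t"],float),np.array(d["K"]),np.array([float(d["k1"]),0,0,0,0]))[0][:,0]
E
python3 - <<'E'
from h import *
a=snap("scene","sc0");b=snap("side","si0");c=snap("wrist","wr0")
for d in(a,b,c):print(np.round(ray(d,(320,200)),3).tolist(),d["k1"])
o=r.get_obs();print(o["ee_rot"],o["wrist_force"],o["time_s"])
E
```

```text
pics
[[-0.376, 0.551, 0.653], [0.778, -0.413, -0.474]] -0.12905375442409803
[[0.053, -0.524, 0.979], [0.449, 0.48, -0.754]] 0.008477957621837328
[[0.65, 0.07, 0.384], [-0.007, -0.248, -0.969]] -0.02280462146377177
[-3.13966627e+00 -1.42197359e-06  1.57084474e+00] [ 0.02845374 -0.01586763  0.55454465] 0.15
```

View pics/sc0.png

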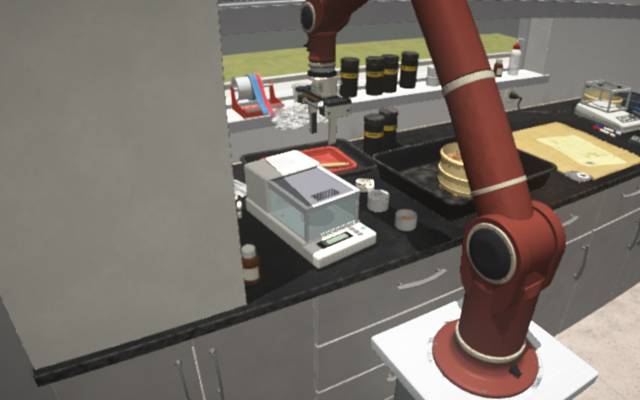

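View pics/si0.png

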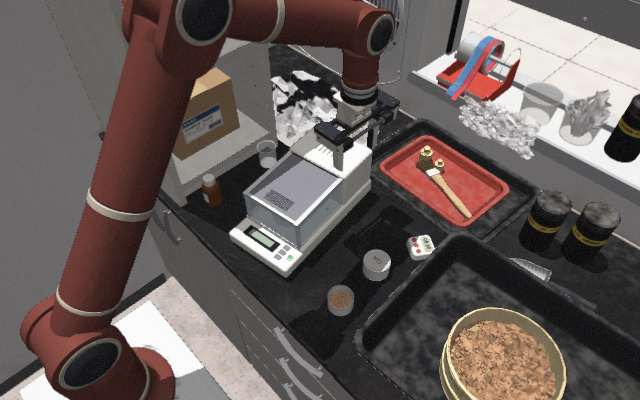

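The side view shows the ribbed pad at about (282,200), the lidded tin at (376,262), the open tin at (340,300) and the timer at (420,247). I'll enlarge it for detail.

```bash
python3 - <<'E'
from h import *
d=load("si0")
for n,uv,z in[("tin",(376,259),.042),("open",(341,296),.036),("timer",(421,245),.021),("pad",(282,200),.14)]:print(n,onz(d,uv,z).round(3))
c=d["img"][120:320,210:450];cv2.imwrite("pics/si0c.png",cv2.resize(c,None,fx=3,fy=3,interpolation=cv2.INTER_CUBIC)[:600,:720])
E
```

```text
tin [ 0.579 -0.147  0.042]
open [ 0.454 -0.157  0.036]
timer [ 0.698 -0.187  0.021]
pad [0.49  0.072 0.14 ]
```

View pics/si0c.png

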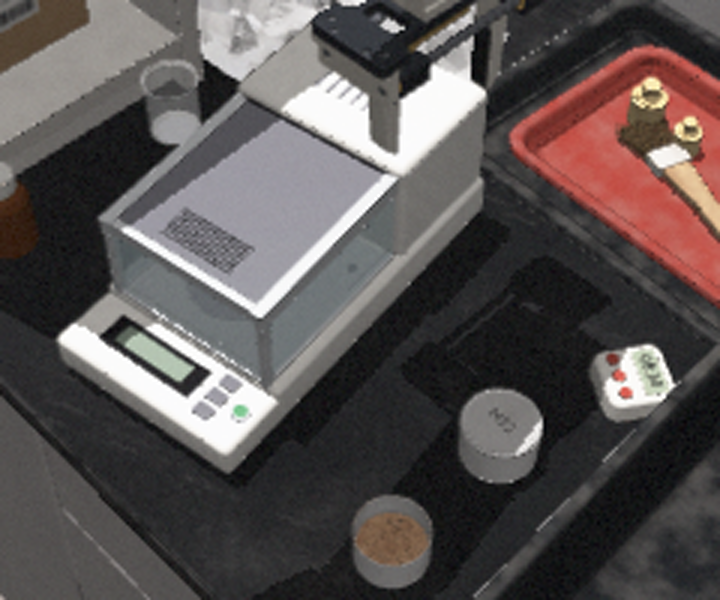

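View pics/wr0.png

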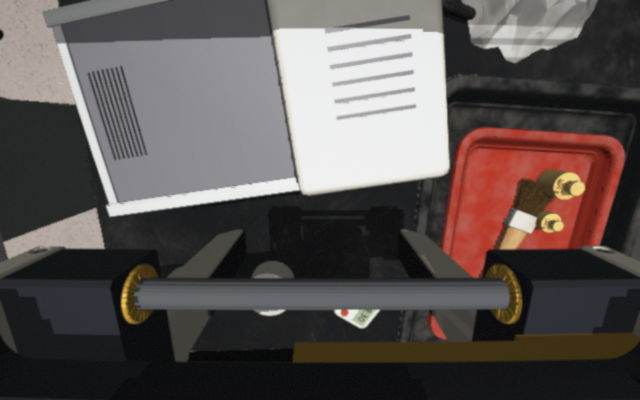

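The wrist view has the pad's corners at about (88,72), (122,66), (147,155), (114,160), and its right rail from (108,210) to (298,187). The housing starts at column 298. The tin in the side view is at crop (501,425).

```bash
python3 - <<'E'
from h import *
s=load("si0");w=load("wr0")
c=lambda u,v:(210+u/3,120+v/3)
pc=[(88,72),(122,66),(147,155),(114,160)]
P=np.array([onz(w,p,.14) for p in pc]);print("pad wrist",P.mean(0).round(4),"size",np.linalg.norm(P[1]-P[0]).round(3),np.linalg.norm(P[2]-P[1]).round(3))
S=np.array([onz(s,c(*p),.14) for p in[(180,207),(255,248),(236,273),(163,233)]]);print("pad side",S.mean(0).round(4))
e=onz(w,(298,189),.142)-onz(w,(108,213),.142);print("rail w yaw",np.arctan2(e[1],e[0]),onz(w,(108,213),.142))
e=P[0]-P[3]+P[1]-P[2];print("pad y yaw",np.arctan2(-e[0],e[1]))
e=onz(s,c(397,178),.142)-onz(s,c(262,318),.142);print("rail s yaw",np.arctan2(e[1],e[0]),onz(s,c(262,318),.142))
# housing right top edge wrist
q=[onz(w,p,.156) for p in[(302,192),(448,175),(273,0)]];e=q[1]-q[0];print("housing",np.round(q,3),np.arctan2(e[1],e[0]))
# two-view pad
o1,v1=ray(w,np.mean(pc,0));o2,v2=ray(s,proj(s,S.mean(0))[0])
t=np.linalg.lstsq(np.c_[v1,-v2],o2-o1,rcond=None)[0];print("tri",o1+v1*t[0],o2+v2*t[1])
# tin: ellipse of lid in side
print("tin lid",onz(s,c(501,428),.042), [onz(s,c(*p),.042).round(3).tolist() for p in[(459,428),(543,428),(501,391),(501,466)]])
E
```

```text
pad wrist [0.4839 0.0791 0.14  ] size 0.029 0.07
pad side [0.4858 0.0761 0.14  ]
rail w yaw 0.12774746222379324 [ 0.46179629 -0.00385384  0.142     ]
pad y yaw 0.1366333168134626
rail s yaw 0.17353708430278483 [ 0.46378187 -0.01032748  0.142     ]
housing [[0.634 0.018 0.156]
 [0.75  0.032 0.156]
 [0.616 0.154 0.156]] 0.11964082332297463
tri [0.4843486  0.08020437 0.1405714 ] [0.4862959  0.07673341 0.13909608]
tin lid [ 0.57282034 -0.15562748  0.042     ] [[0.55, -0.133, 0.042], [0.596, -0.178, 0.042], [0.599, -0.133, 0.042], [0.547, -0.178, 0.042]]
```

```bash
cat >> h.py <<'E'
YAW=0.13; EX=np.array([np.cos(YAW),np.sin(YAW),0]); PAD=np.array([.485,.078,.14]); PAN=PAD+.034*EX
L=r.tip_extent
def ori(y=YAW): return [np.pi,0,y]
def fz(): 
    return np.array(r.get_obs()["wrist_force"])
E
python3 - <<'E'
from h import *
print(L)
s=load("si0");print("rim",[onz(s,p,0.03).round(3).tolist() for p in[(368,320),(450,237)]])
for y in(YAW,YAW+np.pi,YAW-np.pi):
    for p in(PAD+[0,0,L+.01],PAD+.11*EX+[0,0,L],[.575,-.152,.095]):
        q=r.inverse_kinematics(p,ori(y));print(round(y,2),None if q is None else np.round(q,2))
r.move_gripper(0.0)
print(r.get_obs()["gripper_width"])
E
```

```text
0.0841
rim [[0.457, -0.235, 0.03], [0.761, -0.224, 0.03]]
0.13 [-0.44  0.48  0.34  1.97 -0.23  0.73 -1.4 ]
0.13 [-0.4   0.64  0.35  1.67 -0.27  0.87 -1.38]
0.13 [ 0.07  0.81  0.25  1.78 -0.33  0.6  -0.92]
3.27 [ 0.11  0.5  -0.45  1.95  0.31  0.76  1.18]
3.27 [ 0.08  0.66 -0.44  1.66  0.34  0.9   1.2 ]
3.27 [ 0.44  0.82 -0.36  1.77  0.45  0.64  1.52]
-3.01 [ 0.11  0.5  -0.45  1.95  0.31  0.76  1.18]
-3.01 [ 0.08  0.66 -0.44  1.66  0.34  0.9   1.2 ]
-3.01 [ 0.44  0.82 -0.36  1.77  0.45  0.64  1.52]
0.0004946807168571613
```

```bash
python3 - <<'E'
from h import *
r.move_pose(PAD+[0,0,L+.03],ori())
r.move_linear(PAD+[0,0,L+.010],feed=.08)
r.dwell(.2); f0=fz(); print("f0",f0.round(2),r.get_obs()["position"]-PAD-[0,0,L])
hit=r.move_linear(PAD+[0,0,L-.008],feed=.01,max_force=4)
for i in range(3):
    o=r.get_obs();print(hit,(fz()-f0).round(2),(o["position"]-PAD-[0,0,L]).round(5),o["time_s"]); r.dwell(.15)
np.save("f0.npy",f0)
E
```

```text
f0 [-0.09  0.02 -0.67] [ 3.39592794e-04 -3.86251142e-05  1.04000334e-02]
True [-0.35  1.03  3.71] [ 0.0e+00 -1.0e-05  1.4e-03] 4.4333
True [-0.61  0.28  6.13] [1.00e-05 2.00e-05 1.37e-03] 4.5833
True [-0.29  1.32  6.36] [-1.00e-05 -0.00e+00  1.36e-03] 4.7333
```

```bash
python3 - <<'E'
from h import *
f0=np.load("f0.npy");p=r.get_obs()["position"]
z=p[2]
for i in range(6):
    z-=.0003; r.move_linear([p[0],p[1],z],feed=.01); r.dwell(.15)
    f=np.mean([fz()-f0 for _ in range(1)],0);print(round(z,5),f.round(2),r.get_obs()["position"][2].round(5))
    if f[2]>11.5:break
E
```

```text
0.22516 [-0.67  0.74  6.53] 0.22546
0.22486 [-1.4  -0.21  8.3 ] 0.22545
0.22456 [-1.73  0.8   8.95] 0.2254
0.22426 [-2.44 -0.73 11.95] 0.22534
```

```bash
cat >> h.py <<'E'
def avgf(n=4):
    a=[]
    for _ in range(n): a.append(fz()); r.dwell(.02)
    return np.mean(a,0)
def drag(start, z, s_list, slope, f0, F=13.5):
    """start: tcp at s=0 (xy); follow the panel along EX, keeping the press near F"""
    s0=0
    for s in s_list:
        z+=slope*(s-s0); q=start+s*EX
        r.move_linear([q[0],q[1],z],feed=.05)
        f=avgf()-f0; print(f"s {s*1e3:.0f} z {z*1e3:.2f} act {r.get_obs()['position'][2]*1e3:.2f} fz {f[2]:.1f} fx {f@EX:.1f} t {r.get_obs()['time_s']:.1f}")
        if f[2]>20: z+=.001; r.move_linear([q[0],q[1],z],feed=.05)
        dz=np.clip((f[2]-F)/6000*.6,-.0008,.0008); z+=dz; s0=s
        if len(s_list)>1: slope+=.3*dz/max(abs(s_list[1]-s_list[0]),1e-6)*np.sign(s_list[1]-s_list[0])
    return z,slope
E
python3 - <<'E'
from h import *
f0=np.load("f0.npy");p=PAD.copy()
print(drag(p,.2242,np.arange(1,6)*.006,.02,f0))
E
```

```text
s 6 z 224.32 act 225.57 fz 12.8 fx -2.5 t 6.8
s 12 z 224.35 act 225.76 fz 13.2 fx -2.4 t 7.2
s 18 z 224.41 act 225.99 fz 13.8 fx -2.9 t 7.5
s 24 z 224.54 act 226.17 fz 14.1 fx -3.0 t 7.8
s 30 z 224.72 act 226.41 fz 14.2 fx -3.0 t 8.2
(np.float64(0.22478795026400158), np.float64(0.02312334034268924))
```

```bash
python3 - <<'E'
from h import *
f0=np.load("f0.npy");st=PAD+.030*EX
print(drag(st,.2248,np.arange(1,14)*.006,.033,f0))
r.move_linear(r.get_obs()["position"]+[0,0,.04],feed=.1)
r.move_linear(np.array([.56,.0,.30]),feed=.25)
snap("side","si1");snap("wrist","wr1")
E
```

```text
s 6 z 225.00 act 226.60 fz 13.4 fx -2.9 t 8.5
s 12 z 225.18 act 226.83 fz 13.3 fx -2.6 t 8.8
s 18 z 225.35 act 227.04 fz 13.6 fx -2.9 t 9.2
s 24 z 225.55 act 227.28 fz 13.4 fx -2.9 t 9.5
s 30 z 225.72 act 227.46 fz 13.4 fx -2.9 t 9.8
s 36 z 225.90 act 227.69 fz 13.5 fx -3.3 t 10.2
s 42 z 226.08 act 227.90 fz 13.3 fx -3.1 t 10.5
s 48 z 226.24 act 228.12 fz 13.5 fx -3.0 t 10.8
s 54 z 226.41 act 228.30 fz 13.2 fx -3.3 t 11.2
s 60 z 226.55 act 228.54 fz 13.3 fx -2.8 t 11.5
s 66 z 226.69 act 228.77 fz 13.6 fx -3.1 t 11.8
s 72 z 226.86 act 228.95 fz 13.7 fx -2.5 t 12.2
s 78 z 227.04 act 229.16 fz 13.5 fx -2.7 t 12.5
(np.float64(0.22704484585074214), np.float64(0.028105285012092224))
```

View pics/wr1.png

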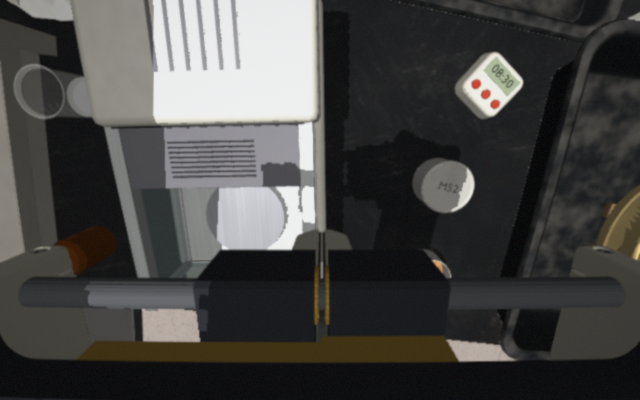

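View pics/si1.png

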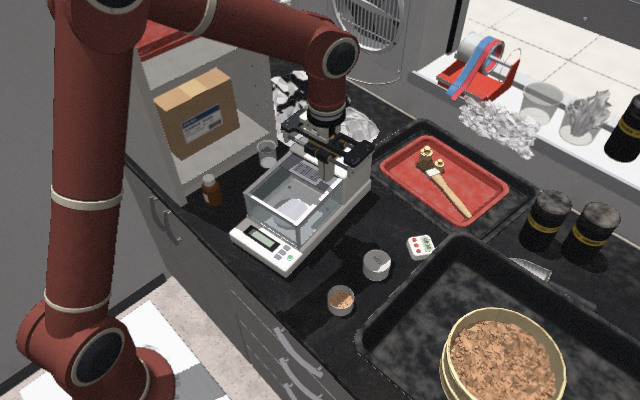

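The wrist view shows the roof well open: pad columns 168–256, rows 140–178, with the pan below it (columns 208–287). The lidded tin is at about (445,186). Measuring these now.

```bash
python3 - <<'E'
from h import *
w=load("wr1");s=load("si1")
P=np.array([onz(w,p,.1437) for p in[(168,140),(256,140),(256,178),(170,178)]]).mean(0)
print("pad",P, "moved",(P-PAD)@EX)
print("pan L/R",onz(w,(208,215),.065),onz(w,(287,215),.065),"exp",PAN)
g=cv2.cvtColor(w["img"],cv2.COLOR_BGR2GRAY)
m=np.zeros_like(g);m[148:222,402:486]=(g[148:222,402:486]>75)
n,l,st,ce=cv2.connectedComponentsWithStats(m);i=1+np.argmax(st[1:,4]);print(st[i],ce[i])
x,y,ww,hh,_=st[i]
# silhouette points -> rows/cols extents
for uv in[(x,186),(x+ww,186),(448,y),(445,y+hh)]:print(uv,onz(w,uv,.042).round(4),onz(w,uv,0).round(4))
for c in([.579,-.147],[.573,-.155],[.578,-.152]):
    a=np.linspace(0,6.28,60);T=np.c_[c[0]+.032*np.cos(a),c[1]+.032*np.sin(a),0*a+.042];B=T*[1,1,0]
    for d in(w,s):
        q=np.r_[proj(d,T),proj(d,B)];print(c,q.min(0).round(1),q.max(0).round(1))
g=cv2.cvtColor(s["img"],cv2.COLOR_BGR2GRAY);m=np.zeros_like(g);m[244:288,358:398]=(g[244:288,358:398]>75)
n,l,st,ce=cv2.connectedComponentsWithStats(m);i=1+np.argmax(st[1:,4]);print("side",st[i])
E
```

```text
pad [0.59126919 0.09543142 0.1437    ] moved 0.10763218451805531
pan L/R [0.51431549 0.12606378 0.065     ] [0.52626002 0.03666129 0.065     ] exp [0.5187131  0.08240756 0.14      ]
[ 421  161   54   52 2238] [447.51831993 186.35120643]
(np.int32(421), 186) [ 0.5756 -0.1157  0.042 ] [ 0.5689 -0.1314  0.    ]
(np.int32(475), 186) [ 0.5843 -0.1801  0.042 ] [ 0.5786 -0.2037  0.    ]
(448, np.int32(161)) [ 0.609  -0.1407  0.042 ] [ 0.6064 -0.1594  0.    ]
(445, np.int32(213)) [ 0.5466 -0.1523  0.042 ] [ 0.5363 -0.1725  0.    ]
[0.579, -0.147] [410.1 156. ] [473.9 212.4]
[0.579, -0.147] [361.1 247.5] [390.  280.5]
[0.573, -0.155] [415.  161.4] [479.  217.8]
[0.573, -0.155] [361.9 251. ] [390.9 284.3]
[0.578, -0.152] [413.6 157.3] [477.7 213.7]
[0.578, -0.152] [362.4 249. ] [391.3 282.1]
side [363 249  28  32 720]
```

```bash
python3 - <<'E'
from h import *
T=np.array([.578,-.149,0])
r.move_gripper(.082)
r.move_pose(T+[0,0,.20],ori())
snap("wrist","wr2")
r.move_linear(T+[0,0,.095],feed=.1,max_force=6)
r.move_gripper(.05)
o=r.get_obs();print(o["position"],o["gripper_width"],o["grasp_force"],o["time_s"],avgf())
r.move_linear(T+[0,0,.20],feed=.1)
r.dwell(.2);o=r.get_obs();print(o["gripper_width"],o["grasp_force"],avgf(),o["time_s"])
snap("wrist","wr3");snap("side","si3")
E
```

```text
[ 0.57813801 -0.14884547  0.09536616] 0.06171424504121365 30.000459164148197 17.5417 [-0.46694595  0.59840534  3.12249007]
0.06184108813895287 29.9996851477772 [ 0.18546581  0.21047515 -1.34140505] 19.0083
```

```bash
python3 -c "
import cv2,numpy as np
a=cv2.imread('pics/wr3.png');b=cv2.imread('pics/si3.png')
c=cv2.resize(b[140:320,200:460],(433,300))
o=np.zeros((600,800,3),np.uint8);o[:300,:433]=c;o[300:,:480]=cv2.resize(a,(480,300));cv2.imwrite('pics/v3.png',o)"
```

```text
(no output)
```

View pics/v3.png

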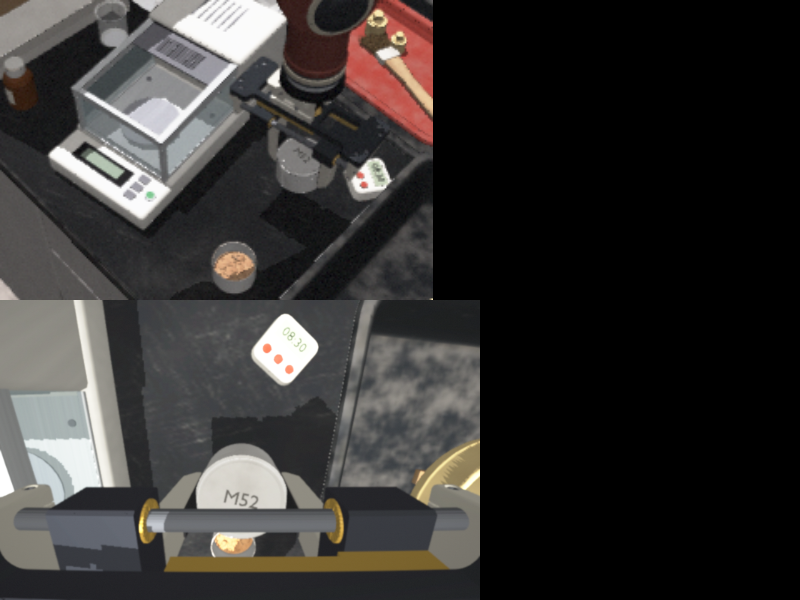

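The tin is held upright, with the lid's widest row at about 260 in wr3 (columns 263–383).

```bash
python3 - <<'E'
from h import *
w=load("wr3");p=np.array([.578,-.149,.2])
a,b=onz(w,(263,260),.147),onz(w,(383,260),.147);print(np.linalg.norm(a-b),(a+b)/2-p,((a+b)/2-p)@EX)
a=np.linspace(0,6.28,80);q=proj(w,np.c_[p[0]+.032*np.cos(a),p[1]+.032*np.sin(a),0*a+.147]);print(q.min(0),q.max(0))
g=cv2.cvtColor(w["img"],cv2.COLOR_BGR2GRAY);print(g[180:300:3,323].tolist())
print([g[260,240:400:4].tolist()])
E
```

```text
0.060532981509813164 [ 0.00452116 -0.00025608 -0.053     ] 0.004449815168235684
[258.32810284 207.4889292 ] [384.34252182 322.02439554]
[40, 41, 38, 43, 127, 136, 136, 138, 138, 199, 218, 216, 207, 212, 213, 212, 213, 213, 210, 207, 207, 205, 206, 205, 205, 203, 176, 143, 121, 191, 210, 129, 211, 83, 81, 85, 99, 104, 110, 112]
[[141, 140, 140, 134, 33, 61, 220, 215, 215, 215, 214, 214, 214, 215, 214, 171, 199, 165, 129, 123, 206, 123, 142, 193, 187, 185, 211, 215, 215, 216, 215, 216, 215, 215, 210, 217, 32, 53, 140, 141]]
```

```bash
python3 - <<'E'
from h import *
C=np.array([.5195,.082,0])
r.move_linear([.578,-.149,.29],feed=.2)
r.move_linear(C+[0,0,.29],feed=.15)
r.move_linear(C+[0,0,.172],feed=.1)
r.dwell(.2);f0=avgf();
hit=r.move_linear(C+[0,0,.155],feed=.008,max_force=2.2)
o=r.get_obs();f=avgf()-f0;print(hit,o["position"],f,o["time_s"])
E
```

```text
True [0.519455   0.08201624 0.15879321] [0.7911236  0.61948942 3.1948411 ] 24.5917
```

```bash
python3 - <<'E'
from h import *
r.move_gripper(.078);r.dwell(.4)
p=r.get_obs()["position"]
r.move_linear([p[0],p[1],.24],feed=.08)
r.dwell(.2)
snap("wrist","wr4")
r.move_linear([p[0]+.03,p[1]-.09,.30],feed=.2)
snap("side","si4");d=snap("wrist","wr5");print(r.get_obs()["time_s"],avgf())
a=cv2.resize(load("wr4")["img"],(480,300));b=cv2.imread("pics/si4.png")[140:320,200:460]
o=np.zeros((600,800,3),np.uint8);o[:300,:433]=cv2.resize(b,(433,300));o[300:,:480]=cv2.resize(d["img"],(480,300));o[:300,433:]=a[:,60:427];cv2.imwrite('pics/v4.png',o)
E
```

```text
27.8083 [-0.12684467  0.07643734 -0.25328005]
```

View pics/v4.png

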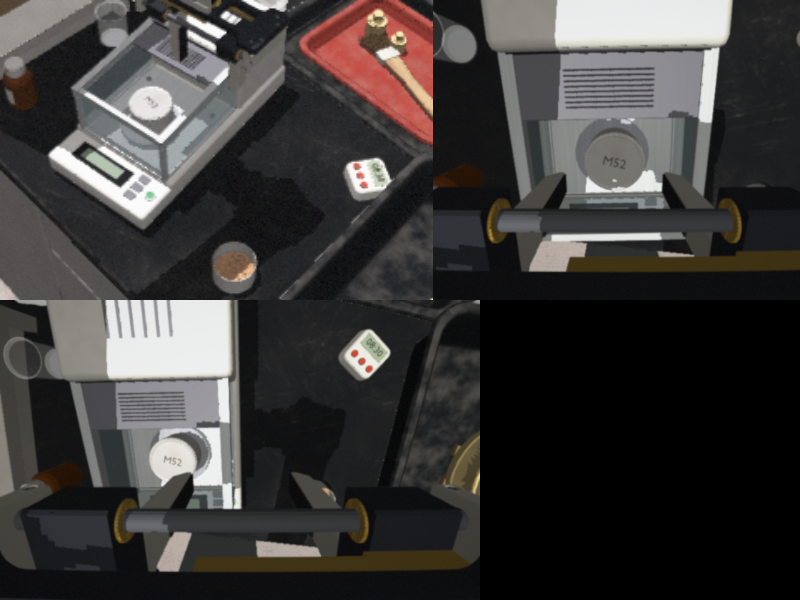

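The tin stands upright on the pan, the roof is still open, and the bystanders have not moved. In wr4 the pad spans about columns 256–377 and rows 89–144. I'll locate it and drag the roof shut.

```bash
python3 - <<'E'
from h import *
w=load("wr4")
P=np.array([onz(w,((x-433+60)/.75,y/.75),.1437) for x,y in[(563,68),(655,68),(655,108),(564,108)]]);print("pad",P.mean(0),np.linalg.norm(P[0]-P[1]),(P.mean(0)-PAD)@EX)
print("lid",onz(w,((616-373)/.75,160/.75),.107))
r.move_gripper(0)
B=PAD+.108*EX; B[2]=0
r.move_pose(B+[0,0,.27],ori())
r.move_linear(B+[0,0,.240],feed=.1)
r.dwell(.2);f0=avgf();np.save("f0.npy",f0)
hit=r.move_linear(B+[0,0,.222],feed=.01,max_force=4)
z=r.get_obs()["position"][2];print(hit,z,(avgf()-f0)[2])
for i in range(8):
    z-=.0003; r.move_linear([B[0],B[1],z],feed=.01); r.dwell(.1)
    f=avgf()-f0
    if f[2]>12.5:break
print(z,f,r.get_obs()["time_s"])
E
```

```text
pad [0.5916211  0.09518334 0.1437    ] 0.07049856027856279 0.107948968054413
lid [0.52302838 0.08035089 0.107     ]
True 0.22932516592675564 4.693432757361246
0.22722516592675568 [-3.74794797  0.3655397  12.77454383] 34.4583
```

```bash
python3 - <<'E'
from h import *
f0=np.load("f0.npy");st=PAD+.108*EX
print(drag(st,.22722,-np.r_[np.arange(1,18)*.006,.105,.108,.110,.112],.03,f0))
E
```

```text
s -6 z 227.04 act 229.06 fz 9.0 fx 1.0 t 34.8
s -12 z 226.27 act 228.85 fz 10.0 fx 1.7 t 35.1
s -18 z 225.50 act 228.63 fz 11.4 fx 2.3 t 35.5
s -24 z 224.80 act 228.41 fz 13.3 fx 2.3 t 35.8
s -30 z 224.30 act 228.20 fz 14.8 fx 1.8 t 36.1
s -36 z 223.98 act 227.97 fz 15.2 fx 1.8 t 36.5
s -42 z 223.75 act 227.73 fz 15.9 fx 1.3 t 36.8
s -48 z 223.66 act 227.54 fz 15.8 fx 2.0 t 37.1
s -54 z 223.62 act 227.33 fz 15.0 fx 1.7 t 37.5
s -60 z 223.55 act 227.12 fz 14.8 fx 1.4 t 37.8
s -66 z 223.50 act 226.90 fz 14.7 fx 2.0 t 38.1
s -72 z 223.47 act 226.67 fz 13.9 fx 1.7 t 38.5
s -78 z 223.38 act 226.50 fz 13.8 fx 1.9 t 38.8
s -84 z 223.28 act 226.28 fz 13.5 fx 2.0 t 39.1
s -90 z 223.16 act 226.09 fz 13.3 fx 2.4 t 39.5
s -96 z 223.01 act 225.85 fz 13.4 fx 2.2 t 39.8
s -102 z 222.87 act 225.64 fz 13.0 fx 2.1 t 40.1
s -105 z 222.74 act 225.55 fz 12.7 fx 2.6 t 40.5
s -108 z 222.57 act 225.43 fz 13.2 fx 2.7 t 40.8
s -110 z 222.49 act 225.39 fz 13.1 fx 3.0 t 41.1
s -112 z 222.38 act 225.32 fz 13.2 fx 2.9 t 41.4
(np.float64(0.2223577298914442), np.float64(0.0333714496968482))
```

```bash
python3 - <<'E'
from h import *
f0=np.load("f0.npy");st=PAD-.004*EX;z=.22236
for i in range(1,6):
    z,_=drag(st-.002*(i-1)*EX,z,[-.002],.03,f0)
    if (avgf()-f0)@EX>6.5:break
print(np.linalg.norm(avgf()-f0))
p=r.get_obs()["position"]
r.move_linear(p+[0,0,.04],feed=.06)
r.move_linear([.56,.0,.30],feed=.2)
d=snap("wrist","wr6");snap("side","si6");print(r.get_obs()["time_s"])
b=cv2.imread("pics/si6.png")[140:320,200:460]
o=np.zeros((600,800,3),np.uint8);o[:200,:289]=cv2.resize(b,(289,200));o[200:,:640]=d["img"];cv2.imwrite('pics/v6.png',o)
E
```

```text
s -2 z 222.30 act 225.25 fz 13.0 fx 3.2 t 41.7
s -2 z 222.19 act 225.16 fz 13.1 fx 3.3 t 42.1
s -2 z 222.09 act 225.17 fz 11.1 fx 5.6 t 42.5
s -2 z 221.78 act 225.13 fz 10.6 fx 6.9 t 42.9
12.748706173510419
44.7167
```

View pics/v6.png

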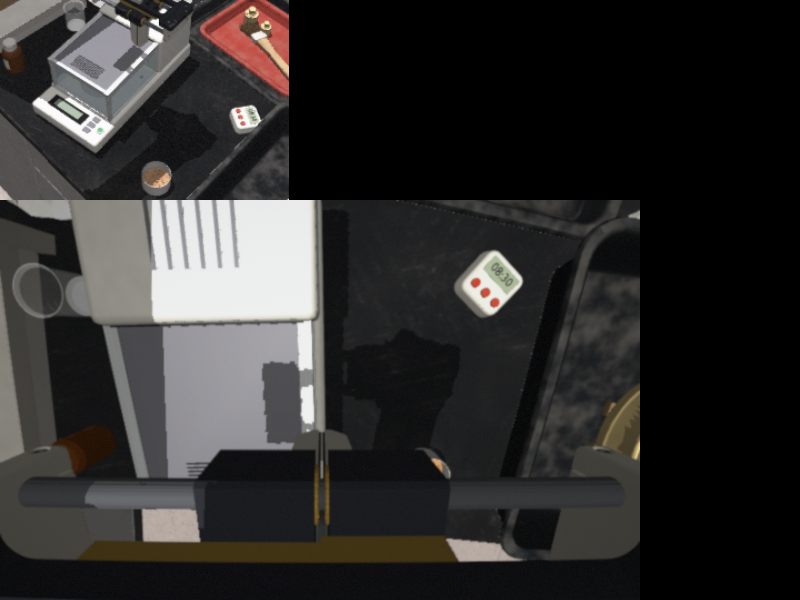

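The roof looks shut, and the end-stop force rise agrees. I'll confirm by comparing the pad's position with the original side image.

```bash
python3 - <<'E'
from h import *
a=load("si0")["img"];d=load("si6");b=d["img"]
t=a[185:215,262:300]
R=cv2.matchTemplate(b[175:225,252:310],t,cv2.TM_CCOEFF_NORMED);_,v,_,m=cv2.minMaxLoc(R)
sh,resp=cv2.phaseCorrelate(np.float32(a[183:218,258:302,1]),np.float32(b[183:218,258:302,1]))
print(v,m,"(10,10=same)",sh,resp)
q=proj(d,[PAD,PAD+.003*EX]);print("3mm px",q[1]-q[0])
E
```

```text
0.95404052734375 (10, 10) (10,10=same) (0.5621672572073493, -0.033859277747211536) 0.9622218438136725
3mm px [ 0.87280251 -0.77042056]
```

```bash
python3 - <<'E'
from h import *
a=load("si0")["img"];b=load("si6")["img"]
for n,(y0,y1,x0,x1) in dict(pad=(186,214,262,300),console=(222,262,235,292),open=(280,320,322,360),front=(190,222,243,285)).items():
    A,B=[np.float32(cv2.cvtColor(i,cv2.COLOR_BGR2GRAY)[y0:y1,x0:x1]) for i in(a,b)]
    W=np.eye(2,3,dtype=np.float32);c,W=cv2.findTransformECC(A,B,W,cv2.MOTION_TRANSLATION,(3,200,1e-6),None,3);print(n,W[:,2],round(c,3))
E
```

```text
pad [0.04831128 0.04279653] 0.992
console [-0.00020475  0.00190569] 1.0
open [ 0.28676915 -0.16029565] 0.894
front [ 0.00502575 -0.00408637] 0.998
```

The pad is back within about 0.1 px of its original position, so the roof is shut. Handing in.

```bash
python3 -c "
from h import *
r.dwell(.3);print(r.sign_off())"
```

```text
the job is handed in; nothing more can be done
None
```

The job is handed in, but no verdict came back: the lidded tin stands on the middle of the pan, the roof is slid fully shut (pressed at up to about 16 N), and the bystanders look unmoved in the pictures.

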